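# Bring the pump jar to the front of the jar carousel

### The arm

A 7-joint arm with a two-finger parallel gripper is mounted at the origin on the work surface. World frame = base frame: x ahead of the robot, y to its left, z up, the work surface at z = 0. Lengths are in m, angles in rad, forces in N, time in s.
With the tool pointing down it reaches from about 0.425 to 0.875 m from the base axis. Payload 8.4 kg.
Tool frame: the origin (TCP) lies at the very end of the fingers, on their centre line; the grasp point (between the pads) lies 19 mm behind it; z points along the fingers, y is the line along which they close (so a half turn about z gives the same grasp; the last joint's range is limited). The gripper opens to 85 mm and grips with 20 to 120 N. Pads are 22 mm wide; open, the fingers measure 114 mm over their backs; the gripper's body (76 mm by 85 mm) begins 54 mm behind the grasp point. The pads swing forward as they close: fully open they stand 13 mm farther back than shut.
Start: joints at [1.142, 0.333, 0.04, 1.465, -0.013, 1.343, -0.059], TCP at [0.21, -0.615, 0.231] pointing down, gripper open.
Joint ranges: [-2.58, 2.58], [-0.38, 2.09], [-1.3, 1.39], [0.25, 2.4], [-1.5, 4.64], [0.08, 2.09], [-2.65, 2.65]. Speed limits (rad/s): [2.22, 2.22, 2.79, 2.79, 3.14, 3.14, 3.14].

### API

Orientations are given as a rotation vector (axis times angle).
In Python, from station import env, gripper_to, kin, status, imaging, job gives the robot as it stands. Calls block until the motion is done:
- env.move_to(position, orientation): joint-space move of the TCP to a pose.
- env.servo_line(position, attitude=None, max_speed=0.15, force_limit=None): straight line of the TCP; attitude=None keeps the orientation; max_speed is the mean speed in m/s. With force_limit (N) it stops when the force on the tool has changed by that much, and returns True; else False.
- env.movej(angles): joint-space move.
- gripper_to(opening): opening from 0.0 (shut) to 1.0 (fully open); the grip force is fixed at half the most; returns when the fingers have stopped.
- env.wait(seconds).
- kin.inverse_kinematics(position, orientation): joint angles nearest the present ones, or None.
- status.get_obs(): the state.
- imaging.get_image(name): name is "side" or "top" or "wrist"; returns the picture (384x512x3 uint8, red, green, blue); there is no depth.
- imaging.calibration(name): a dict with "vertical_fov" (degrees; the focal length in pixels is half the picture's height over the tangent of half this angle, whatever the lens; pixels are square), "cx", "cy" (the principal point, pixels), "R" (3x3) and "t" (3): a world point X has camera coordinates R X + t; the wrist camera has in their place "T_tool_cam" (4x4, takes a point from camera to tool coordinates, whose origin is the TCP and whose axes are the flange's). Camera axes: x right, y down, z forward; pixel columns grow to the right and rows downward; lengths in m; the calibration is good to about 2 mm. A picture is of the moment at which its call begins: read the wrist's pose just before it. calibration takes no time and is no camera call.
A pose or a line that the arm cannot do raises env.MotionError and nothing moves.
- job.close_job(): hands the job in; it is judged then, once.
The state is a dict: "clock": time; "joints": joint angles; "joint_velocities": joint speeds; "joint_efforts": joint torques, N m; "ee_pos": TCP position; "ee_rot": TCP orientation; "contact_force": force on the tool from outside, world axes, zero at the start; "moment": the same for the moment, N m; "width": opening from 0.0 (shut) to 1.0 (fully open); "grasp_force": force on a finger pad.
Only numpy, scipy, OpenCV 4.12 (cv2) and the standard library are available. Lean on these libraries where they do the work, as an engineer would, in place of code of your own. Each camera call takes 0.05 s, during which the arm holds its last target. There are 200 camera calls.

### The job

We are about to dose from the pump jar, so clear the tall steel shaker off the drip tray first: stand it upright on the small sheet pan without dropping it. Then turn the jar carousel until the pump jar is at the front with its spout over the middle of the round drip tray, and hold the carousel still there: finish while the gripper is still holding it. Leave everything else on the table where it is.

Things in the scene. Friction and masses are not known exactly. Their poses are not given: they have to be found in the camera images.
- station: fixed foot of the jar carousel, stainless, 236 mm across, with the round drip tray joined to its front. Origin on the turning axis at table height; z up; its -x axis points to the front, towards the drip tray. The carousel turns on it freely either way, without stops, on a ball bearing (friction about 0.03 N m; no spring, no brake).
- drip (a point): middle of the top of the drip tray (slotted flat disc, 110 mm across, top 18 mm above the table), 178 mm in front of the turning axis. The tall shaker starts standing on it, up to 7 mm off its middle.
- carousel: the turning part: deck 264 mm across (top 45 mm above the table), six white jars (70 mm across, lid tops 140 mm above the table) clipped in a ring of 90 mm radius, T-grip in the middle. Only one jar wears a dosing pump, top 176 mm above the table; the other five have flat lids. Origin on the axis, 32 mm above the table; its -x axis points from the axis to the pump jar.
- spout (a point): mouth of the pump's spout (tube 11 mm thick), 178 mm from the turning axis, about 141 mm above the table: lower than the top of the tall shaker. It starts 0.9 rad or more round from the front.
- grip (a point): middle of the black T-grip on the turning axis, 210 mm above the table: a level bar 76 mm long, 14 mm wide and 20 mm tall on a steel post 12 mm thick. The bar runs along the line from the axis to the pump jar (carousel x axis). Turn and hold the carousel here (pinched across the 14 mm).
- shaker: tall stainless shaker, upright cylinder 60 mm across, 170 mm tall with a low dome on its top 16 mm, about 0.2 to 0.4 kg. Origin at the centre of its underside, z up.
- pan: small aluminium sheet pan 240 mm (its x) by 165 mm (its y), rim 27 mm high, floor 3 mm above the table, fixed. To the left or right of the carousel. Origin at the centre of its underside. The half towards its -x end is free.
- small_shaker: small steel shaker 48 mm across, 85 mm tall, standing on the sheet pan near its +x end. Leave alone. Origin under its centre.
- spare_jar: white jar with steel lid, 70 mm across, 92 mm tall, standing on the table behind the pan or carton. Leave alone. Origin under its centre.
- portion_cup: open steel cup 68 mm across, 45 mm tall, on the table near the robot. Leave alone. Origin under its centre.
- bar_box: flat brown box 165 x 80 x 18 mm, lying on the table at the right, beyond the pan or carton. Leave alone. Origin under its centre.
- scoop: steel scoop with a black handle 190 mm long in all, lying on the table beside the drip tray to the left. Leave alone. Origin near the middle of its length.
- carton: fixed open cardboard carton 240 x 165 mm, 71 mm tall with the brown bars standing in it, on the other side of the carousel from the pan. Origin under its centre.

How it is judged:
On the way, in this order (a step that is already met when the one before it is completed fails the run):
1. the tall shaker stands upright on the sheet pan, let go (x of shaker in the frame of pan between -0.12 and 0.12 m and y of shaker in the frame of pan between -0.08 and 0.08 m and height (world z) of shaker below 0.012 m and angle between shaker's own z axis and vertical below 0.1 rad and contact force between the fingers and shaker below 0.05 N and linear speed of shaker below 0.03 m/s), for 0.3 s.
2. the spout is over the middle of the drip tray and the gripper holds the carousel still (horizontal distance between spout and drip below 0.025 m and contact force between the fingers and carousel above 2 N and angular speed of carousel below 0.1 rad/s), for 0.2 s.
At the end, for the whole second after the job is handed in: The pump's spout is within 25 mm of the middle of the drip tray (seen from above), the carousel stands still (under 0.1 rad/s) with the fingers on it at more than 2 N, and the tall shaker stands upright (within 0.1 rad), at rest and let go on the floor of the sheet pan (all of step 1 and all of step 2); the arm keeps its last pose, push and grip.
It fails at once if the tall shaker is tipped over (more than 0.6 rad) (angle between shaker's own z axis and vertical above 0.6 rad).
It fails at once if the tall shaker is dropped (falls free faster than 0.6 m/s) (contact force between shaker and anything else below 0.01 N and contact force between the fingers and shaker below 0.01 N and linear speed of shaker above 0.6 m/s).
It fails at once if something else on the table is moved more than 30 mm (small shaker, spare jar, cup, box of bars or scoop) (distance of any of small_shaker, spare_jar, portion_cup, bar_box, scoop from where it was at the start of the episode above 0.03 m).
It fails at once if the small shaker, spare jar or cup is tipped over (angle between any of small_shaker, spare_jar, portion_cup's own z axis and vertical above 0.5 rad).
It also fails if it takes over 72 s, if anything falls off the work surface, if the arm or the gripper's body presses on something with over 40 N, if the wrist force passes 120 N, or if a joint passes its speed limit or range.

## Working session

There is one attempt and no reset: what is moved stays moved. The work goes in short steps, each a Python script; the robot and the scene stay as the last script left them, time stands still between calls to the robot, and variables do not carry over. Pictures are saved under pics/ and viewed, at most 10 in all, crops included, and the job is handed in when it is done.

```bash
ls; mkdir -p pics; python3 - <<'E'
from station import env, gripper_to, kin, status, imaging, job
import cv2, numpy as np
for n in("top","side"):
    cv2.imwrite(f"pics/{n}0.png",imaging.get_image(n)[:,:,::-1])
    c=imaging.calibration(n); print(n,{k:np.round(v,4).tolist() for k,v in c.items()})
o=status.get_obs();print(o['clock'],o['ee_pos'],o['ee_rot'],o['width'])
print(imaging.calibration("wrist"))
E
```

```text
pics
top {'vertical_fov': 54.0757, 'cx': 260.1697, 'cy': 195.8451, 'R': [[-0.005, -1.0, 0.0009], [-0.9809, 0.0047, -0.1947], [0.1947, -0.0019, -0.9809]], 't': [0.0027, 0.5329, 1.1134]}
side {'vertical_fov': 57.14, 'cx': 258.1291, 'cy': 187.6813, 'R': [[-0.9509, -0.3094, 0.0026], [-0.1588, 0.4808, -0.8623], [0.2655, -0.8204, -0.5064]], 't': [0.5066, 0.1962, 0.8009]}
0.1 [ 0.2103278  -0.6146078   0.23050995] [-3.09759754e+00 -5.15408823e-01  5.81201805e-04] 1.0009966457133572
{'vertical_fov': 69.8191450933099, 'cx': 254.44742652915332, 'cy': 192.02263536167354, 'T_tool_cam': array([[-2.31727612e-04, -9.62579496e-01, -2.70999374e-01,
         6.97094763e-02],
       [ 9.99998954e-01, -6.10041261e-04,  1.31175890e-03,
         4.13815430e-04],
       [-1.42799302e-03, -2.70998786e-01,  9.62578630e-01,
        -1.41833555e-01],
       [ 0.00000000e+00,  0.00000000e+00,  0.00000000e+00,
         1.00000000e+00]])}
```

View pics/top0.png

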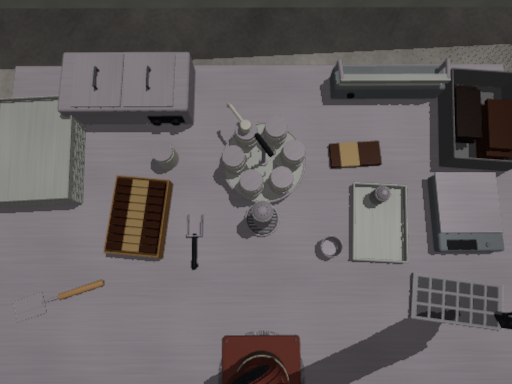

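View pics/side0.png

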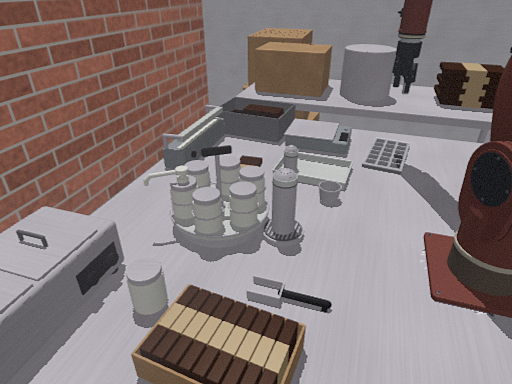

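The top view shows the carousel near (263,160), with the T-grip at (264,145) and the pump jar to the rear left at (245,126). The shaker's top is at (262,210), the pan spans about (353–406, 184–262), and the small shaker stands at its rear end. I'll zoom in for precise pixels.

```bash
cat > h.py <<'E'
from station import env, gripper_to, kin, status, imaging, job
import cv2, numpy as np
from scipy.spatial.transform import Rotation as Ro
def cam(n,o=None):
    c=imaging.calibration(n)
    f=192/np.tan(np.radians(c['vertical_fov'])/2)
    if n=='wrist':
        T=np.eye(4);T[:3,:3]=Ro.from_rotvec(o['ee_rot']).as_matrix();T[:3,3]=o['ee_pos']
        M=T@c['T_tool_cam'];R=M[:3,:3].T;t=-R@M[:3,3]
    else: R,t=c['R'],c['t']
    return f,c['cx'],c['cy'],np.array(R),np.array(t)
def ray(C,u,v):
    f,cx,cy,R,t=C
    return -R.T@t, R.T@np.array([(u-cx)/f,(v-cy)/f,1])
def onz(C,u,v,z):
    p,d=ray(C,u,v); return p+d*(z-p[2])/d[2]
def proj(C,X):
    f,cx,cy,R,t=C; q=R@np.array(X)+t; return q[0]/q[2]*f+cx,q[1]/q[2]*f+cy
E
python3 - <<'E'
from h import *
im=cv2.imread('pics/top0.png')
a=cv2.resize(im[95:245,205:325],None,fx=4,fy=4,interpolation=cv2.INTER_CUBIC)
b=cv2.resize(im[175:275,340:420],None,fx=4,fy=4,interpolation=cv2.INTER_CUBIC)
out=np.zeros((600,800,3),np.uint8);out[:,:480]=a;out[:400,480:]=b
cv2.imwrite('pics/z.png',out)
# black T-grip: dark mask
g=im.max(2)
m=(g<45).astype(np.uint8);m[:130]=0;m[160:]=0;m[:,:250]=0;m[:,280:]=0
n,l,s,c=cv2.connectedComponentsWithStats(m)
i=1+s[1:,4].argmax();pts=np.argwhere(l==i)[:,::-1].astype(np.float32)
r=cv2.minAreaRect(pts);print('bar',s[i],c[i],r)
C=cam('top')
v=cv2.fitLine(pts,cv2.DIST_L2,0,.01,.01).ravel();print(v)
p0=onz(C,*c[i],.22);p1=onz(C,c[i][0]+v[0]*10,c[i][1]+v[1]*10,.22);print('grip',p0,'ang',np.arctan2(*(p1-p0)[[1,0]]))
for u in [(356.5,184),(405,184),(407,262),(352.5,262)]: print('pan',onz(C,*u,.027))
print('shakertop',onz(C,262,210,.165),'tray',onz(C,262,220,.018))
E
```

```text
bar [255 134  18  23 143] [263.62237762 144.60839161] ((263.29998779296875, 144.4000244140625), (26.600000381469727, 6.0), 53.13010025024414)
[  0.6003045    0.79977155 263.62238    144.6084    ]
grip [ 0.64158963 -0.00963907  0.22      ] ang -2.526035442384507
pan [ 0.57499457 -0.30721345  0.027     ]
pan [ 0.57425744 -0.46189019  0.027     ]
pan [ 0.32931891 -0.44842899  0.027     ]
pan [ 0.33014595 -0.28153297  0.027     ]
shakertop [ 0.4705422  -0.00452881  0.165     ] tray [ 0.46211405 -0.00531356  0.018     ]
```

View pics/z.png

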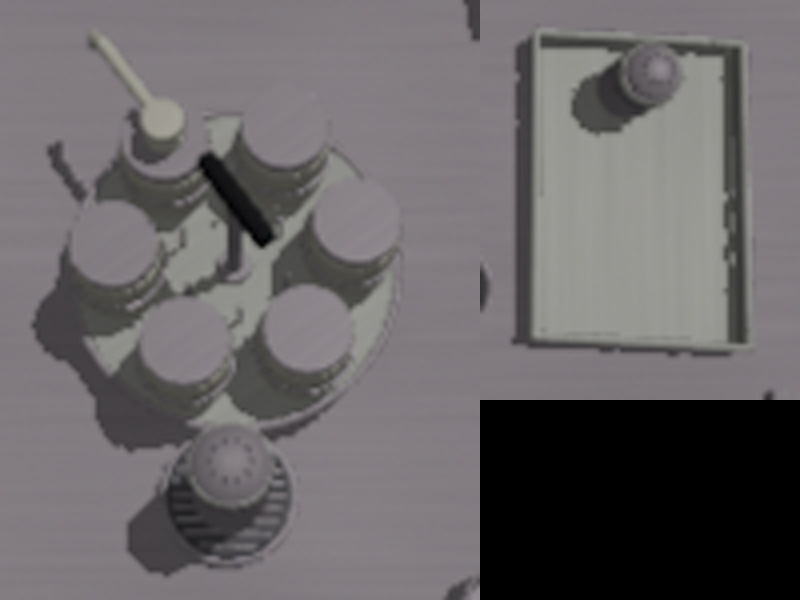

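Zoomed view (crop is ×4): the tray centre is at about (262.6,219.8), the shaker dome at about (262.7,211.5) and the spout tip at about (228.5,104.5). The pan rim corners are about (353.5,183), (406.3,185.8), (407.5,262.5) and (353,260.5).

```bash
python3 - <<'E'
from h import *
C=cam('top')
tr=onz(C,262.6,219.8,.018);sh=onz(C,262.7,211.5,.172);sp=onz(C,228.5,104.5,.15);g=onz(C,263.4,144.5,.215)
print('tray',tr,'shaker',sh,'spout',sp,'grip',g)
print('dist',np.linalg.norm((tr-g)[:2]),np.linalg.norm((sp-g)[:2]),'front ang',np.arctan2(*(tr-g)[[1,0]]),'pump ang',np.arctan2(*(sp-g)[[1,0]]))
P=np.array([onz(C,*u,.027) for u in [(353.5,183),(406.25,185.75),(407.5,262.5),(353,260.5)]]);print(P.round(3),P.mean(0))
ss=onz(C,382.2,192.8,.082);print('small',ss)
def down(a): return (Ro.from_euler('z',a)*Ro.from_euler('x',np.pi)).as_rotvec()
print('start yaw',Ro.from_rotvec(status.get_obs()['ee_rot']).as_matrix()[:,0])
for nm,p,As in [('sh',[sh[0],sh[1],.13],np.linspace(-3.14,3.14,9)),('pl',[.395,-.37,.12],np.linspace(-3.14,3.14,9)),('grip',[g[0],g[1],.2],np.linspace(-3.14,3.14,17))]:
    for a in As:
        q=kin.inverse_kinematics(np.array(p),down(a));print(nm,round(a,2),None if q is None else np.round(q,2))
E
```

```text
tray [ 0.46273947 -0.00720851  0.018     ] shaker [ 0.46523862 -0.00638394  0.172     ] spout [0.79127645 0.09322992 0.15      ] grip [ 0.64362228 -0.00909481  0.215     ]
dist 0.1808926448852683 0.17964438203545247 front ang 3.1311647321754212 pump ang 0.6060142503768549
[[ 0.578 -0.298  0.027]
 [ 0.569 -0.465  0.027]
 [ 0.328 -0.45   0.027]
 [ 0.335 -0.283  0.027]] [ 0.45232544 -0.37409487  0.027     ]
small [ 0.5346709  -0.36889001  0.082     ]
start yaw [ 9.46120474e-01  3.23814810e-01 -1.33984759e-04]
sh -3.14 [ 0.65  0.1  -0.76  1.99  0.08  1.08  1.43]
sh -2.36 [ 0.97  0.16 -1.11  1.98  0.16  1.09  2.15]
sh -1.57 None
sh -0.79 [ 0.52  0.08 -0.62  2.    0.05  1.08 -2.48]
sh 0.0 [ 0.55  0.09 -0.66  2.    0.06  1.08 -1.7 ]
sh 0.79 [ 0.58  0.09 -0.68  2.    0.06  1.08 -0.92]
sh 1.57 [ 0.59  0.09 -0.7   2.    0.07  1.08 -0.13]
sh 2.36 [ 0.61  0.09 -0.72  1.99  0.07  1.08  0.65]
sh 3.14 [ 0.65  0.1  -0.76  1.99  0.08  1.08  1.43]
pl -3.14 [ 1.08  0.24 -0.46  1.85  0.12  1.08  2.15]
pl -2.36 None
pl -1.57 [ 0.61  0.2   0.06  1.87 -0.01  1.07 -2.46]
pl -0.79 [ 0.69  0.2  -0.02  1.87  0
[... 461 characters left out ...]
.57 -1.1   1.48  0.51  1.4   2.34]
grip -1.57 None
grip -1.18 [-0.88  0.61  1.22  1.56 -0.58  1.38 -2.36]
grip -0.79 [ 0.3   0.38 -0.47  1.5   0.17  1.3  -2.54]
grip -0.39 [ 0.34  0.39 -0.52  1.5   0.2   1.31 -2.16]
grip 0.0 [ 0.36  0.39 -0.54  1.5   0.2   1.31 -1.77]
grip 0.39 [ 0.38  0.4  -0.57  1.5   0.22  1.31 -1.39]
grip 0.79 [ 0.4   0.4  -0.6   1.5   0.23  1.31 -1.  ]
grip 1.18 [ 0.41  0.4  -0.61  1.5   0.24  1.32 -0.62]
grip 1.57 [ 0.43  0.41 -0.63  1.5   0.25  1.32 -0.23]
grip 1.96 [ 0.44  0.41 -0.65  1.49  0.26  1.32  0.15]
grip 2.36 [ 0.45  0.42 -0.67  1.49  0.26  1.32  0.54]
grip 2.75 [ 0.46  0.42 -0.68  1.49  0.27  1.32  0.93]
grip 3.14 [ 0.47  0.42 -0.69  1.49  0.27  1.32  1.32]
```

```bash
cat >> h.py <<'E'
def down(a): return (Ro.from_euler('z',a)*Ro.from_euler('x',np.pi)).as_rotvec()
E
python3 - <<'E'
from h import *
env.move_to(np.array([.465,-.0065,.32]),down(np.pi))
o=status.get_obs();im=imaging.get_image('wrist')
cv2.imwrite('pics/w1.png',im[:,:,::-1]);print(o['clock'],o['ee_pos'],o['contact_force'],o['joints'])
C=cam('wrist',o)
print('pred top rim',proj(C,[.465,-.0065,.172]),'tray',proj(C,[.4627,-.0072,.018]))
E
```

```text
2.4667 [ 0.46508002 -0.00737662  0.3198677 ] [-0.57546754  0.69410339 -0.63369805] [ 0.64565248 -0.05857197 -0.68134392  1.71829393 -0.03722853  1.4691075
  1.53773885]
pred top rim (np.float64(255.67003159884064), np.float64(179.43372286504444)) tray (np.float64(254.97277377262967), np.float64(156.58063377875277))
```

View pics/w1.png

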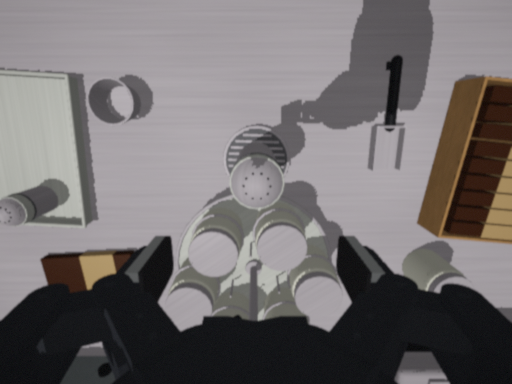

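The wrist view shows the shaker cap at about (257,182), 2 px from the prediction, with the tray behind it at (256.5,155). That puts the shaker at (0.467,-0.005), so I'll grasp it there.

```bash
python3 - <<'E'
from h import *
print(env.servo_line(np.array([.467,-.0055,.128]),down(np.pi),max_speed=.12,force_limit=12))
o=status.get_obs();print(o['clock'],o['ee_pos'],o['contact_force'])
gripper_to(0.3)
o=status.get_obs();print('closed',o['width'],o['grasp_force'],o['contact_force'],o['moment'])
if o['grasp_force']>10:
    print(env.servo_line(np.array([.467,-.0055,.26]),max_speed=.08))
    o=status.get_obs();print(o['clock'],o['ee_pos'],o['width'],o['grasp_force'],o['contact_force'],o['moment'])
    cv2.imwrite('pics/s2.png',imaging.get_image('side')[:,:,::-1])
E
```

```text
False
4.2667 [ 0.46741165 -0.00551631  0.12854787] [-0.14932793 -0.38478612 -0.79988429]
closed 0.6883059742883615 64.17216181755066 [-1.17268913  0.72387041  6.08748541] [-0.0078972   0.22418637 -0.0134668 ]
False
6.4333 [ 0.46677189 -0.00547373  0.25955868] 0.6945957221133825 64.89652544260025 [-0.24244338 -0.56613837 -3.65592459] [0.01131431 0.00543105 0.01823736]
```

View pics/s2.png

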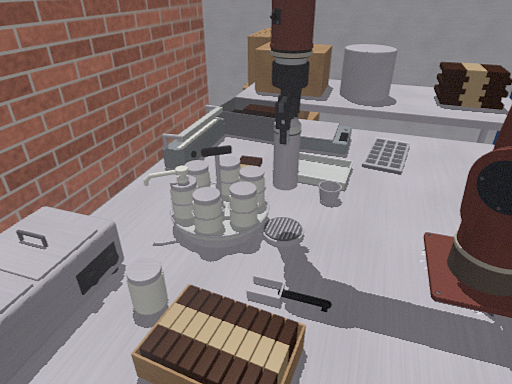

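The side view shows the shaker held upright at about (286,155), clear of the empty tray at (282,230). Next I'll carry it to the pan's free half.

```bash
python3 - <<'E'
from h import *
x,y=.397,-.3706
env.move_to(np.array([x,y,.26]),down(2.36))
o=status.get_obs();print(o['clock'],o['ee_pos'],o['width'],o['grasp_force'],o['contact_force'])
env.servo_line(np.array([x,y,.13]),down(2.36),max_speed=.1)
env.wait(.2)
print(env.servo_line(np.array([x,y,.106]),max_speed=.02,force_limit=6))
o=status.get_obs();print(o['clock'],o['ee_pos'],o['width'],o['grasp_force'],o['contact_force'],o['moment'])
cv2.imwrite('pics/s3.png',imaging.get_image('side')[:,:,::-1])
E
```

```text
7.875 [ 0.39839567 -0.36874878  0.26024375] 0.6897491565209171 64.89533543586731 [ 0.30956279 -0.07730715 -2.84279199]
True
10.3333 [ 0.39695552 -0.37051521  0.11365551] 0.6872067211304324 65.4601925611496 [-0.71913004  0.26561478  4.78145508] [-0.04934201  0.15495575  0.03352437]
```

View pics/s3.png

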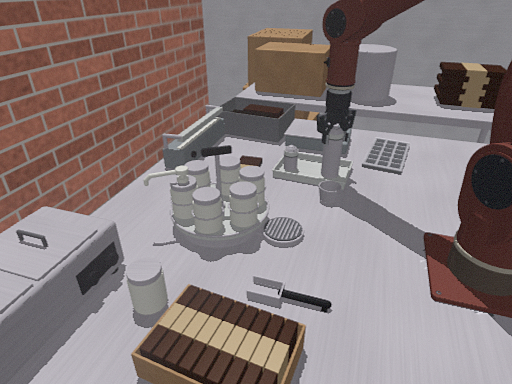

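The side view shows the shaker standing in the pan at (333,155), clear of the small shaker at (291,158). Contact came at the predicted height, so I'll release it and move over the T-grip.

```bash
python3 - <<'E'
from h import *
gripper_to(1.0); env.wait(.2)
o=status.get_obs();print(o['clock'],o['width'],o['grasp_force'],o['contact_force'])
env.servo_line(np.array([.397,-.3706,.32]),max_speed=.12)
env.move_to(np.array([.6436,-.009,.33]),down(.61)); env.wait(.3)
o=status.get_obs();im=imaging.get_image('wrist')
cv2.imwrite('pics/w4.png',im[:,:,::-1]);print(o['clock'],o['ee_pos'],o['joints'])
C=cam('wrist',o)
print('pred grip',proj(C,[.6436,-.009,.22]),'bar ends',[proj(C,[.6436+s*.038*np.cos(.61),-.009+s*.038*np.sin(.61),.22]) for s in(-1,1)],'tray',proj(C,[.4627,-.0072,.018]))
E
```

```text
10.9667 1.002105573704097 0.0 [-0.01473475  0.33903021 -0.35306501]
15.3417 [ 0.64358777 -0.00925298  0.33006406] [ 0.38630204  0.35105966 -0.60325173  1.29253434  0.1964793   1.55633402
 -1.15177129]
pred grip (np.float64(253.14995502723568), np.float64(190.38154071309071)) bar ends [(np.float64(253.2166043591837), np.float64(227.49577656578685)), (np.float64(253.0778299078984), np.float64(150.21806702553965))] tray (np.float64(195.30553645186203), np.float64(239.46029884457357))
```

View pics/w4.png

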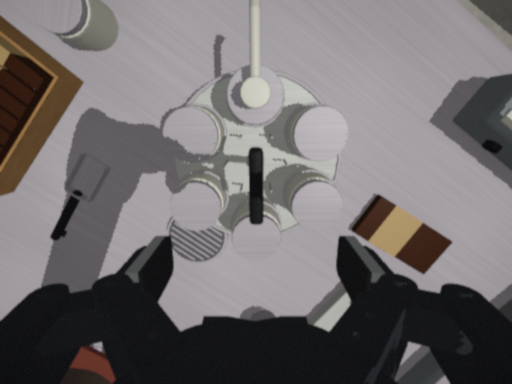

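The wrist view shows the bar upright from (257,148) to (257,225), so the yaw is right and the sideways offset is about 3 px. The tray is at (197,237). I'll grasp the bar and turn by +2.515 rad with joint 7.

```bash
python3 - <<'E'
from h import *
p=np.array([.645,-.0105,.191])
env.servo_line(p+[0,0,.08],down(.61),max_speed=.12)
print(env.servo_line(p,down(.61),max_speed=.08,force_limit=12))
gripper_to(0.0)
def st(t):
    o=status.get_obs();print(t,round(o['clock'],2),o['ee_pos'].round(4),round(o['width'],3),round(o['grasp_force'],1),np.round(o['contact_force'],1),np.round(o['moment'],2));return o
o=st('grip')
if o['grasp_force']>10:
    q=np.array(o['joints'])
    for i in range(1,7):
        qq=q.copy();qq[6]+=2.515*i/6;env.movej(qq);o=st(i)
        if np.linalg.norm(o['contact_force'])>40:break
    env.wait(.3);o=st('end');print(o['joints'])
    im=imaging.get_image('top');C=cam('top')
    cv2.imwrite('pics/t5.png',cv2.resize(im[95:245,185:345,::-1],None,fx=4,fy=4,interpolation=cv2.INTER_CUBIC))
    cv2.imwrite('pics/w5.png',imaging.get_image('wrist')[:,:,::-1]);
    C=cam('wrist',o);print('pred wrist: tray',proj(C,[.4627,-.0072,.018]),'spout',proj(C,[.4627,-.0072,.145]))
E
```

```text
False
grip 17.84 [ 0.6447 -0.0101  0.1912] 0.151 61.1 [-3.3  0.7  4.3] [0.28 0.7  0.05]
1 18.32 [ 0.6448 -0.0102  0.1912] 0.151 60.8 [-1.1 -0.4  0.7] [-0.03  0.11 -0.03]
2 18.81 [ 0.645  -0.0102  0.1912] 0.155 60.7 [ 1.4 -0.1  0.2] [-0.07 -0.3  -0.02]
3 19.29 [ 0.6451 -0.0102  0.1912] 0.153 60.5 [ 4.3 -1.  -1.4] [-0.08 -0.82 -0.05]
4 19.77 [ 0.6453 -0.0102  0.1912] 0.153 60.3 [ 5.9 -0.4 -3.4] [-0.07 -1.06  0.01]
5 20.26 [ 0.6454 -0.0101  0.1912] 0.153 60.3 [ 5.8  0.2 -2.1] [ 0.02 -1.21 -0.01]
6 20.74 [ 0.6455 -0.0099  0.1913] 0.149 60.3 [ 6.2  0.5 -3.8] [ 0.11 -1.3  -0.03]
end 21.04 [ 0.6455 -0.0099  0.1913] 0.156 60.3 [ 6.6  1.3 -2.8] [ 0.11 -1.29  0.05]
[ 0.39625678  0.40911178 -0.59229218  1.50440283  0.23204288  1.29770147
  1.32969822]
pred wrist: tray (np.float64(253.56277293143557), np.float64(-6.825892438251799)) spout (np.float64(252.6497080842851), np.float64(-106.03084199670596))
```

View pics/t5.png

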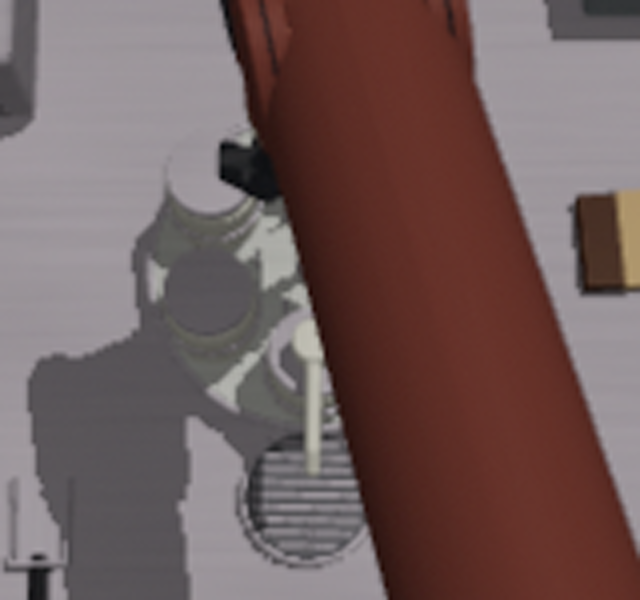

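View pics/w5.png

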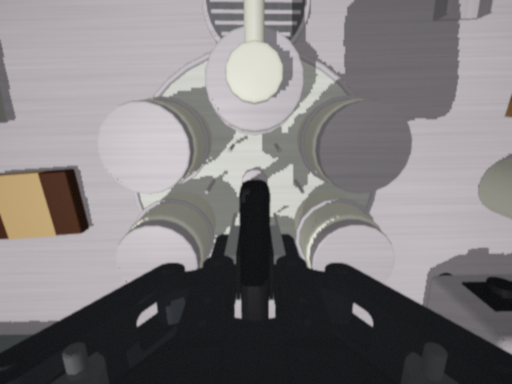

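The top view shows the spout tip at crop (313,470), which is full-image (263.3,212.5), over the tray. The wrist view shows the tube running to the tray's middle column (254). I'll check the numbers and the shaker, then hand in.

```bash
python3 - <<'E'
from h import *
s=onz(cam('top'),263.3,212.3,.146);print(s, 'off tray',s[:2]-[.4627,-.0072])
im=imaging.get_image('side')[:,:,::-1];cv2.imwrite('pics/s6.png',im)
E
```

```text
[ 0.46699282 -0.00828238  0.146     ] off tray [ 0.00429282 -0.00108238]
```

View pics/s6.png

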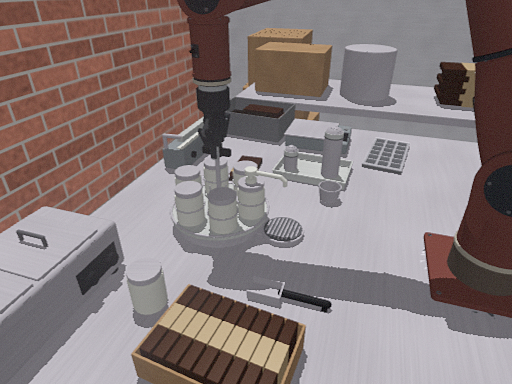

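The side view shows the tall shaker upright in the pan at (333,155), the spout at (285,180) above the tray at (283,230), and the gripper still holding the bar. The spout is about 4 mm off the tray's middle, so I'm handing in.

```bash
python3 -c "
from station import job,status
print(job.close_job(),status.get_obs()['grasp_force'])"
```

```text
the job is handed in; nothing more can be done
the job is handed in; nothing more can be done
```

The job is handed in, but the judge's verdict was not shown: the tall shaker stands upright and let go on the sheet pan, and the gripper is holding the carousel still (60 N on the finger pads when last read) with the spout about 4 mm from the middle of the drip tray.

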